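Draw the bolt tray out from under the riser with the pull hook

TASK

Take the hooked rod by its handle, reach its hook in under the ledge of the riser, catch the pull loop of the tray of long bolts and draw that tray out by about 100 mm (80 mm at least). Pull with the hook only, never touching that tray with the hand, and leave the tray of nuts as it is. Then unhook the rod and lay it down flat on the open bench, its hook well away from the loop.

Things in the scene. Friction and masses are not known exactly. Their poses are not given: they have to be found in the camera images.
- pull_hook: Loose hooked rod lying flat, 0.18 kg: black handle 100 long (x), 24 wide, 24 high; from it an 8 mm steel rod runs on along x at mid height to x = 170, where the hook turns to +y. Origin: underside, below the handle's middle; z up; x points roughly to world +y at the start. Grip the handle's middle (balance under 35 mm ahead of it). The straight bar with a like handle has no hook.
- hook_end (a point): Middle of the hook's arm, at x 170, y 18, z 12 mm of the hooked rod; same axes. The arm (8 mm round) runs square to the rod, 36 mm to +y, and ends in a lip turned back 8 mm towards the handle.
- bolt_tray: Aluminium tray of long bolts, 110 wide, on a slide under the ledge; x inwards: opens along -x (roughly world -y), up to 130 mm, 2 N, stays put; starts 0 to 20 mm out. Origin: on the bench below its loop's upright bar (6 mm wire, 28 to 64 mm high). Behind the bar 47 mm are free, open to both sides, to the front wall (x 50, 78 high); wire legs at heights 20 and 72 join them. Back wall at x 265.
- nut_tray: Like tray, loop and axes, but of loose nuts; beside it, 130 mm apart, on either side. Grey steel ledge over both tray fronts: underside 95, top 101 high (strips on its rear to 120); for a tray fully home its front edge is 35 mm ahead of the bar, its rear edge 95 mm behind it, tray rears showing beyond. Its posts are at the outer ends, 65 mm or more behind the bar; all free in front of them.
Not all that is in view belongs to the job. Leave any white look-alike of the pull_hook alone.

How it is judged:
By the outcome, as a careful person would: the job done as asked, in the order asked, and still so for the second after the job is handed in, with the robot touching nothing.
It also fails if it takes over 64 s, if anything falls off the work surface, if the arm or the gripper's body presses on something with over 40 N, if the wrist force passes 120 N, or if a joint passes its speed limit or range.

ROBOT

A 6-joint arm with a two-finger parallel gripper is mounted at the origin on the work surface. World frame = base frame: x ahead of the robot, y to its left, z up, the work surface at z = 0. Lengths are in m, angles in degrees, forces in N, time in s.
With the tool pointing down it reaches from about 0.375 to 0.9 m from the base axis. Payload 3.1 kg.
Tool frame: the origin (TCP) lies at the centre of the arm's flange, where the gripper is bolted on; the fingertips stand 182 mm ahead of it and the grasp point (between the pads) lies 164 mm ahead of it; x points along the fingers, z is the direction in which the jaws open and shut, and the axes are right-handed (so a half turn about x gives the same grasp; the last joint's range is limited). The gripper opens to 87 mm and grips with 3 to 60 N. Pads are 19 mm wide; open, the fingers measure 117 mm over their backs; the gripper's body (75 mm by 190 mm) begins 51 mm behind the grasp point.
Start: joints at [-84.54, 30.224, 82.088, -0, 67.689, -10.227], TCP at [0.169, -0.602, 0.405] pointing down, gripper open.
Joint ranges: [-176.69, 176.69], [-43.24, 126.21], [12.49, 139.97], [-82, 262], [0, 151.66], [-163.58, 163.58]. Speed limits (degrees/s): [159.86, 159.86, 180, 180, 180, 180].

INTERFACE

Orientations are given as a 3x3 rotation matrix whose columns are the frame's x, y, z axes.
In Python, from rig import bot gives the robot as it stands.
- The arm moves only by the shell command python3 -m crank 'ROWS' [OPENING]. ROWS is JSON, a list of rows, each an object with "offset": the shift along the tool's x, y, z in m, a list of three; "spin": the turn about the tool's x in rad. A call has 1 to 12 rows; each row shifts and turns the commanded pose from where the row before left it, along the tool's axes as they then stand; what a row does not reach is not made up. A row lasts 1/10 s, in which the tool goes at most 50 mm and 8.59 degrees, less where a joint would pass 70% of its speed; a pose out of reach is approached as far as the arm can. A call is refused whole if a number of a shift passes 0.05 or a number of a turn 0.15, either way. A call with a gripper value outside its range is refused whole. OPENING is the finger opening in m, from 0 to 0.087, set as the call begins (- or left out, the last holds). The fingers move at their own pace and stop on an object; the grip force is fixed at half the most. Time passes only in rows, so rows that do not move let the fingers close. It gives the time, the measured TCP pose, the force and the opening at its end, in the units of the state.
- bot.read_state(): the state, without advancing time (a new reading comes with each control period).
- bot.capture(name): name is "scene" or "top"; returns a dict with "pixels" (480x640x3 uint8, blue, green, red), "depth" (480x640 float32, m along the optical axis (not along the pixel's ray), 0 where there is no reading), "K" (3x3 intrinsics, pixels), "world_to_cam" (4x4, takes a point from world to camera coordinates). Camera axes: x right, y up, looking along -z (the intrinsics and any distortion apply to the point x, -y, -z); pixel columns grow to the right and rows downward; lengths in m; the calibration is good to about 2 mm. A picture is of the moment at which its call begins.
- bot.hand_in(): hands the job in, once; it reports no verdict.
Trained networks look in a picture, given as the dict that the camera call returned (one of the last four; its "shot" number tells which), for a name from the list of things; names that differ only in an ending like _2 or _b are one class to them, and where a whole thing is asked for, a point or a joint stands for the part that bears it (a point fixed in the world has none). Each returns a list of dicts, best first, with "p" (0 to 1); they miss things now and then, are a little off and sometimes report something else, mostly with a low value. They report only what shows in the picture. A call takes as long as a camera call. They do not tell look-alikes from the thing itself.
- bot.regions_of(label, picture): "region" (480x640 bool, what is visible of it) and "extent" ([centre column, centre row, width, height] in pixels, round what is visible of it).
The state is a dict: "time_s": time; "joint_positions": joint angles; "qvel": joint speeds; "tau": joint torques, N m; "position": TCP position; "tcp_rot": TCP orientation; "force": force on the tool from outside, world axes, zero at the start; "moment": the same for the moment, N m; "opening": opening from 0.0 (shut) to 1.0 (fully open).
Only numpy, scipy, OpenCV 4.12 (cv2) and the standard library are available. Lean on these libraries where they do the work, as an engineer would, in place of code of your own. Each camera call takes 0.05 s, during which the arm holds its last target.

## Working session

There is one attempt and no reset: what is moved stays moved. The work goes in short steps, Python scripts to look and compute and a shell command to move; the robot and the scene stay as the last step left them, time stands still between calls to the robot, and variables do not carry over. Pictures are saved under pics/ and viewed, and the job is handed in when it is done.

```bash
ls; mkdir -p pics
cat > h.py <<'E'
import numpy as np, cv2
from rig import bot
def pts(p):
    K=p["K"];d=p["depth"];v,u=np.mgrid[0:480,0:640]
    x=(u-K[0,2])/K[0,0]*d;y=(v-K[1,2])/K[1,1]*d
    c=np.stack([x,-y,-d,np.ones_like(d)],-1)
    w=c@np.linalg.inv(p["world_to_cam"]).T
    w=w[...,:3]; w[d==0]=np.nan
    return w
E
python3 - <<'E'
from h import *
s=bot.read_state(); print({k:np.round(v,3).tolist() for k,v in s.items()})
for n in ["top","scene"]:
    p=bot.capture(n); cv2.imwrite(f"pics/{n}0.png",p["pixels"]); print(n,[k for k in p],np.round(p["K"],1).tolist(),np.round(np.linalg.inv(p["world_to_cam"]),3).tolist())
    for l in ["pull_hook","bolt_tray","nut_tray"]:
        for r in bot.regions_of(l,p):
            w=pts(p)[r["region"]]; print(l,round(r["p"],2),np.round(r["extent"]),np.round(np.nanmedian(w,0),3), r["region"].sum())
E
```

```text
pics
{'time_s': 0.0, 'joint_positions': [-84.54, 30.278, 82.156, 0.001, 67.688, -10.228], 'qvel': [0.035, -0.058, -0.07, 0.016, 0.115, -0.046], 'tau': [-0.0, -44.004, -17.659, 0.063, 0.058, -0.0], 'position': [0.169, -0.601, 0.404], 'tcp_rot': [[-0.0, 0.963, 0.27], [0.002, 0.27, -0.963], [-1.0, 0.0, -0.002]], 'force': [-0.108, -0.243, -0.595], 'moment': [-0.013, -0.023, -0.017], 'opening': 1.0}
top ['pixels', 'depth', 'K', 'world_to_cam', 'shot'] [[477.3, 0.0, 314.7], [0.0, 477.3, 231.4], [0.0, 0.0, 1.0]] [[0.003, 0.984, -0.181, 0.245], [-1.0, 0.004, 0.005, -0.025], [0.006, 0.181, 0.984, 1.09], [0.0, 0.0, 0.0, 1.0]]
pull_hook 0.88 [410. 228.  95.  18.] [ 0.457 -0.285  0.022] 706
bolt_tray 0.92 [134. 164.  60.  54.] [0.6   0.394 0.022] 2897
scene ['pixels', 'depth', 'K', 'world_to_cam', 'shot'] [[459.3, 0.0, 317.4], [0.0, 459.3, 246.0], [0.0, 0.0, 1.0]] [[0.63, -0.548, 0.549, 0.983], [0.776, 0.436, -0.455, -0.489], [0.01, 0.713, 0.701, 0.737], [0.0, 0.0, 0.0, 1.0]]
pull_hook 0.93 [136. 288. 100.  73.] [ 0.273 -0.342  0.018] 986
pull_hook 0.58 [239. 308. 103.  73.] [ 0.465 -0.289  0.019] 1240
bolt_tray 0.85 [486. 220.  92.  74.] [0.606 0.416 0.024] 1580
nut_tray 0.79 [448. 187.  84.  57.] [0.464 0.441 0.025] 1061
```

View pics/top0.png

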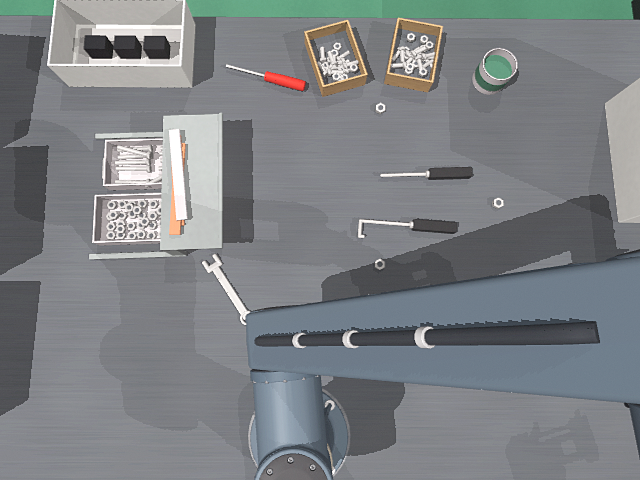

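View pics/scene0.png

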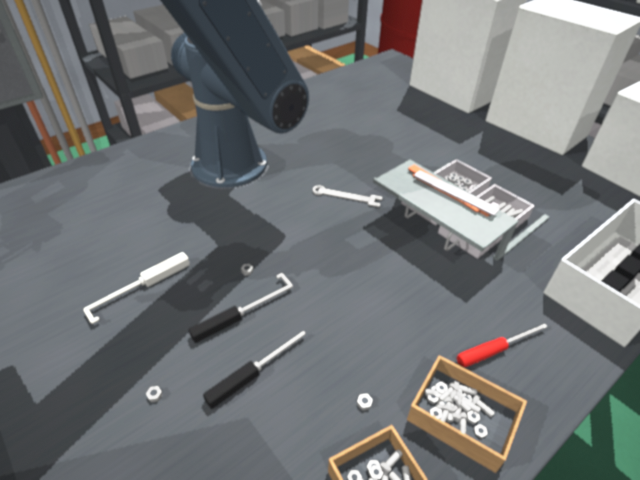

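The hooked rod with the black handle is in the top view: handle at columns 412–458, row 226, hook at (360, 230). The bolt tray sits at (134, 163) and the nut tray at (130, 218), both under the ledge, whose front edge is near column 222. In the scene view the loops show around (450, 240) and (408, 210). Next I'll measure the details.

Run:
```python
from h import *
p=bot.capture("scene"); im=p["pixels"]; W=pts(p)
cv2.imwrite("pics/sc_zoom.png",cv2.resize(im[170:290,370:530],(800,600),interpolation=cv2.INTER_CUBIC))
t=bot.capture("top"); wt=pts(t); it=t["pixels"]
cv2.imwrite("pics/top_zoom.png",cv2.resize(it[205:265,345:475],(780,360),interpolation=cv2.INTER_CUBIC))
np.savez("s0.npz",sp=im,sd=p["depth"],sK=p["K"],sT=p["world_to_cam"],tp=it,td=t["depth"],tK=t["K"],tT=t["world_to_cam"])
# hooked rod
for nm,pp,ww in (("top",t,wt),("scene",p,W)):
  for r in bot.regions_of("pull_hook",pp):
    q=ww[r["region"]]; q=q[np.isfinite(q).all(1)]
    h=q[(q[:,2]>0.019)&(q[:,2]<0.03)]
    rod=q[(q[:,2]>0.010)&(q[:,2]<0.019)]
    a=np.float32(h[:,:2]); (c,sz,ang)=cv2.minAreaRect(a)
    print(nm,round(r["p"],2),"handle",np.round(c,4),np.round(sz,4),round(ang,1),np.round(np.median(h,0),4),"all y",np.round(np.percentile(q[:,1],[1,99]),3),"x",np.round(np.percentile(q[:,0],[1,99]),3))
# ledge plane from top
m=(np.abs(wt[...,2]-0.101)<0.006)&(wt[...,1]>0.1)&(wt[...,1]<0.45)&(wt[...,0]>0.3)&(wt[...,0]<0.8)
q=wt[m]; print("ledge",np.round(np.median(q,0),4),len(q)); print(cv2.minAreaRect(np.float32(q[:,:2])))
for r in range(125,245,20):
    c=np.where(m[r])[0]; print(r,c.min(),c.max(),np.round(wt[r,c.max()],4))
```

```text
top 0.77 handle [ 0.4576 -0.2443] [0.2196 0.0278] 88.1 [ 0.4558 -0.3027  0.0233] all y [-0.352 -0.132] x [0.437 0.473]
scene 0.62 handle [ 0.4572 -0.2471] [0.032  0.2172] 1.3 [ 0.4603 -0.3062  0.0243] all y [-0.355 -0.133] x [0.436 0.473]
scene 0.62 handle [ 0.2753 -0.376 ] [0.0336 0.224 ] 7.6 [ 0.27   -0.3205  0.0244] all y [-0.487 -0.268] x [0.231 0.306]
ledge [0.5329 0.2233 0.1013] 6757
((0.6004151701927185, 0.24695773422718048), (0.44451338052749634, 0.1757834553718567), 11.879929542541504)
125 163 222 [0.663  0.1739 0.1006]
145 162 222 [0.618  0.1727 0.0975]
165 162 222 [0.5731 0.1714 0.0955]
185 161 222 [0.5283 0.1697 0.0951]
205 161 221 [0.4814 0.168  0.1059]
225 160 221 [0.4388 0.1669 0.1032]
```

View pics/sc_zoom.png

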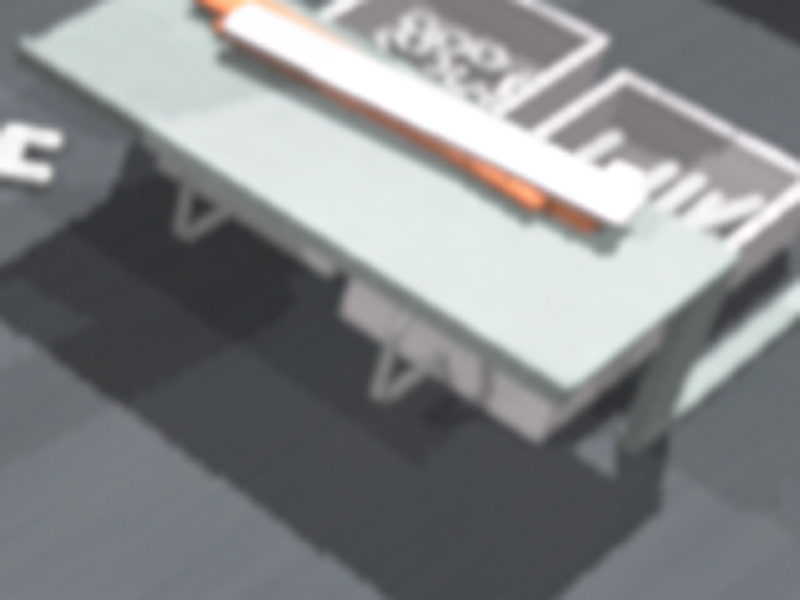

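View pics/top_zoom.png

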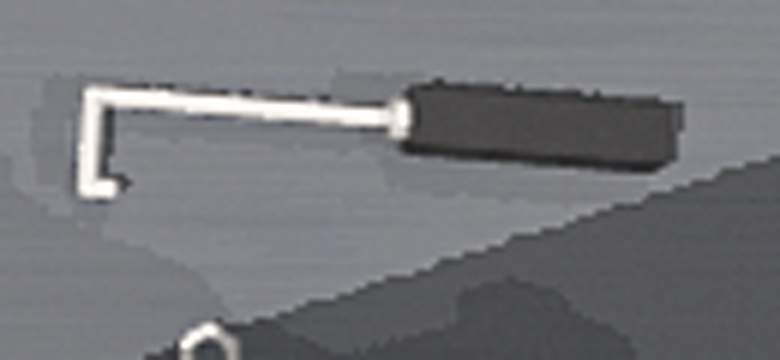

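```bash
cat >> h.py <<'E'
def ray(K,T,uv,z=None,x=None):
    Ti=np.linalg.inv(T); d=np.array([(uv[0]-K[0,2])/K[0,0],-(uv[1]-K[1,2])/K[1,1],-1.0]); d=Ti[:3,:3]@d; o=Ti[:3,3]
    s=(z-o[2])/d[2] if z is not None else (x-o[0])/d[0]
    return o+s*d
E
python3 - <<'E'
from h import *
D=np.load("s0.npz"); K,T,im,d=D["tK"],D["tT"],D["tp"],D["td"]
p=dict(K=K,world_to_cam=T,depth=d); W=pts(p)
sub=np.zeros(im.shape[:2],bool); sub[205:250,350:470]=1
# handle top by dark + height
m=(W[...,2]>0.016)&sub
g=im.max(2)
v,u=np.where(m&(g<90)); print(len(v),u.min(),u.max(),v.min(),v.max())
P=np.array([ray(K,T,(a,b),z=0.024) for a,b in zip(u,v)])
print("handle",cv2.minAreaRect(np.float32(P[:,:2])))
v,u=np.where((g>150)&sub)
P=np.array([ray(K,T,(a,b),z=0.014) for a,b in zip(u,v)])
rod=P[(P[:,1]<-0.135)&(P[:,0]>0.45)]
f=np.polyfit(rod[:,1],rod[:,0],1); print("rod fit dx/dy",f,np.degrees(np.arctan(f[0])), "range",P[:,:2].min(0),P[:,:2].max(0))
# image-based front ledge edge
L=((W[...,2]>0.08)&(W[...,1]>0.1)&(W[...,1]<0.45)&(W[...,0]>0.42)&(W[...,0]<0.7))
E=[]
for r in range(118,246,3):
    row=cv2.GaussianBlur(im,(3,3),0)[r,212:232].astype(float).mean(1); gr=np.abs(np.diff(row)); c=212+gr.argmax()+.5
    E.append(ray(K,T,(c,r),z=0.101)[:2])
E=np.array(E); f=np.polyfit(E[:,0],E[:,1],1); res=E[:,1]-np.polyval(f,E[:,0]); k=abs(res)<.003; f=np.polyfit(E[k,0],E[k,1],1)
print("ledge front y=",f,np.degrees(np.arctan(f[0])),res.std())
# tray loops, scene cam
Ks,Ts=D["sK"],D["sT"]
for n,uv in (("bolt corner",(445.8,249.3)),("nut corner",(407,217.3))):
    print(n,[np.round(ray(Ks,Ts,uv,z=z),4).tolist() for z in (0.018,0.022)])
w=pts(dict(K=Ks,world_to_cam=Ts,depth=D["sd"]))
for v in range(238,252): print(v,[(u,np.round(w[v,u],3).tolist()) for u in (445,446,447)])
cv2.imwrite("pics/traytop.png",cv2.resize(im[105:265,80:240],(600,600),interpolation=cv2.INTER_CUBIC))
E
```

```text
464 412 456 219 232
handle ((0.4548153281211853, -0.3027857542037964), (0.10015600919723511, 0.025366857647895813), 85.5152816772461)
rod fit dx/dy [0.05740873 0.47492293] 3.2856714259756137 range [ 0.42979571 -0.34790535] [ 0.47192118 -0.12987203]
ledge front y= [0.03862727 0.14931142] 2.212079512964236 2.107465070325756e-17
bolt corner [[0.6053, 0.1946, 0.018], [0.6074, 0.1908, 0.022]]
nut corner [[0.4767, 0.2071, 0.018], [0.4795, 0.2032, 0.022]]
238 [(445, [0.57, 0.24, -0.0]), (446, [0.573, 0.24, 0.002]), (447, [0.606, 0.185, 0.059])]
239 [(445, [0.573, 0.237, 0.0]), (446, [0.575, 0.237, 0.002]), (447, [0.607, 0.183, 0.058])]
240 [(445, [0.575, 0.233, 0.001]), (446, [0.605, 0.184, 0.053]), (447, [0.609, 0.182, 0.056])]
241 [(445, [0.577, 0.232, -0.0]), (446, [0.604, 0.187, 0.047]), (447, [0.609, 0.183, 0.053])]
242 [(445, [0.58, 0.227, 0.002]), (446, [0.606, 0.185, 0.047]), (447, [0.609, 0.184, 0.049])]
243 [(445, [0.583, 0.223, 0.003]), (446, [0.608, 0.184, 0.046]), (447, [0.608, 0.188, 0.043])]
244 [(445, [0.606, 0.184, 0.041]), (446, [0.608, 0.185, 0.042]), (447, [0.609, 0.187, 0.042])]
245 [(445, [0.607, 0.183, 0.04]), (446, [0.609, 0.184, 0.041]), (447, [0.609, 0.187, 0.039])]
246 [(445, [0.607, 0.184, 0.036]), (446, [0.608, 0.186, 0.036]), (447, [0.61, 0.188, 0.036])]
247 [(445, [0.607, 0.186, 0.031]), (446, [0.609, 0.185, 0.034]), (447, [0.606, 0.196, 0.025])]
248 [(445, [0.608, 0.185, 0.03]), (446, [0.609, 0.187, 0.03]), (447, [0.609, 0.191, 0.027])]
249 [(445, [0.608, 0.186, 0.026]), (446, [0.609, 0.188, 0.026]), (447, [0.61, 0.191, 0.025])]
250 [(445, [0.596, 0.209, -0.0]), (446, [0.598, 0.21, 0.0]), (447, [0.6, 0.211, 0.001])]
251 [(445, [0.598, 0.207, -0.001]), (446, [0.6, 0.207, 0.0]), (447, [0.602, 0.208, 0.001])]
```

View pics/traytop.png

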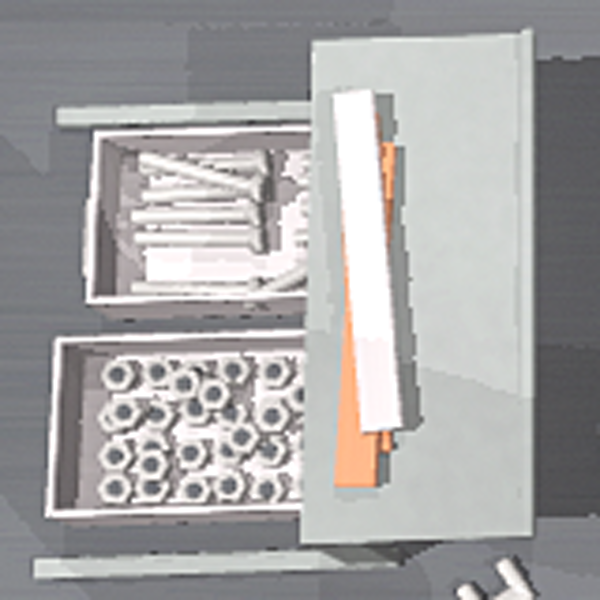

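```bash
python3 -m crank '[{"offset":[0,0,0],"spin":-0.14},{"offset":[0,0,0],"spin":-0.14},{"offset":[0,0,0],"spin":-0.14},{"offset":[0,0,0],"spin":-0.14},{"offset":[0,0,0],"spin":-0.14},{"offset":[0,0,0],"spin":-0.14},{"offset":[0,0,0],"spin":-0.14},{"offset":[0,0,0],"spin":-0.14},{"offset":[0,0,0],"spin":-0.112},{"offset":[0,0,0],"spin":0}]' 0.06
cat > st.py <<'E'
from h import *
import sys
def S(tx=None,ty=None,tz=None,yaw=None):
    s=bot.read_state(); R=np.array(s["tcp_rot"]); P=np.array(s["position"]); g=P+0.164*R[:,0]
    y=np.degrees(np.arctan2(R[1,2],R[0,2]))
    print("t",round(s["time_s"],2),"grasp",np.round(g,4),"yawz",round(y,2),"F",np.round(s["force"],2),"open",round(s["opening"],3),"R0",np.round(R[:,0],3))
    if tx is not None:
        d=R.T@(np.array([tx,ty,tz])-g); print("offset tool xyz",np.round(d,4),"spin",None if yaw is None else round(-np.radians(yaw-y),4))
E
python3 -c "
from st import *
S(0.456,-0.302,0.022,-3.7)"
```

```text
time_s: 1.6
position: [0.169, -0.6017, 0.4048]
tcp_rot: [[-0.0, 0.065, 0.998], [-0.0, 0.998, -0.065], [-1.0, -0.0, -0.0]]
force: [-1.1, -0.2, 0.8]
opening: 0.688
t 1.6 grasp [ 0.169  -0.6017  0.2408] yawz -3.74 F [-1.07 -0.23  0.76] open 0.688 R0 [-0. -0. -1.]
offset tool xyz [0.2188 0.3178 0.2669] spin -0.0007
```

```bash
python3 -m crank '[{"offset":[0,0.0353,0.0297],"spin":0},{"offset":[0,0.0353,0.0297],"spin":0},{"offset":[0,0.0353,0.0297],"spin":0},{"offset":[0,0.0353,0.0297],"spin":0},{"offset":[0,0.0353,0.0297],"spin":0},{"offset":[0,0.0353,0.0297],"spin":0},{"offset":[0,0.0353,0.0297],"spin":0},{"offset":[0,0.0353,0.0297],"spin":0},{"offset":[0,0.0353,0.0297],"spin":0},{"offset":[0.04,0,0],"spin":0},{"offset":[0.04,0,0],"spin":0},{"offset":[0.04,0,0],"spin":0}]' 0.06
python3 -c "
from st import *
S(0.456,-0.302,0.022,-3.7)
p=bot.capture('scene');cv2.imwrite('pics/s1.png',p['pixels'])
p=bot.capture('top');cv2.imwrite('pics/t1.png',p['pixels'])"
```

```text
time_s: 2.8
position: [0.4571, -0.3015, 0.2842]
tcp_rot: [[0.002, 0.066, 0.998], [-0.002, 0.998, -0.066], [-1.0, -0.002, 0.002]]
force: [0.2, 0.3, -0.4]
opening: 0.691
t 2.8 grasp [ 0.4574 -0.3018  0.1202] yawz -3.79 F [ 0.18  0.27 -0.45] open 0.691 R0 [ 0.002 -0.002 -1.   ]
offset tool xyz [ 0.0982 -0.0001 -0.0016] spin -0.0015
```

View pics/s1.png

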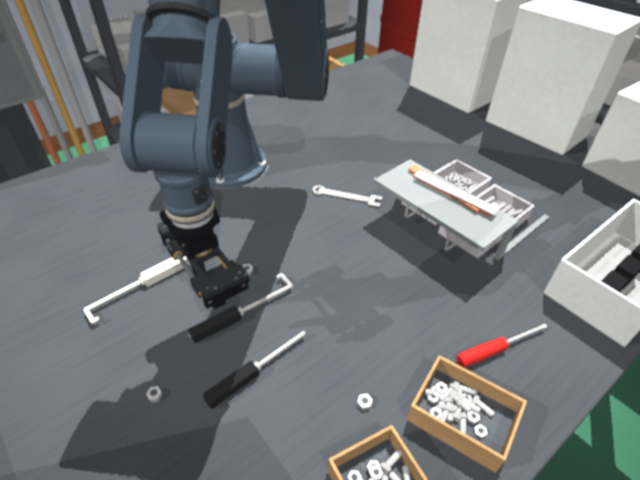

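The gripper hovers over the black handle (215, 320) with its jaws across it. I'll descend and close.

```bash
python3 -m crank '[{"offset":[0.03,0,0],"spin":0},{"offset":[0.03,0,0],"spin":0},{"offset":[0.02,0,0],"spin":0},{"offset":[0.012,0,0],"spin":0},{"offset":[0.006,0,0],"spin":0},{"offset":[0,0,0],"spin":0},{"offset":[0,0,0],"spin":0}]' 0.06 && python3 -m crank '[{"offset":[0,0,0],"spin":0},{"offset":[0,0,0],"spin":0},{"offset":[0,0,0],"spin":0},{"offset":[0,0,0],"spin":0},{"offset":[0,0,0],"spin":0},{"offset":[0,0,0],"spin":0},{"offset":[0,0,0],"spin":0},{"offset":[0,0,0],"spin":0}]' 0.0
python3 -c "
from st import *
S(0.456,-0.302,0.1,-3.7)"
```

```text
time_s: 3.6
position: [0.4568, -0.3024, 0.1879]
tcp_rot: [[0.001, 0.065, 0.998], [-0.002, 0.998, -0.065], [-1.0, -0.001, 0.002]]
force: [0.1, -0.8, 0.4]
opening: 0.693
time_s: 4.4
position: [0.4566, -0.3021, 0.1868]
tcp_rot: [[0.0, 0.065, 0.998], [-0.0, 0.998, -0.065], [-1.0, -0.0, 0.001]]
force: [1.9, 0.2, 0.4]
opening: 0.277
t 4.4 grasp [ 0.4566 -0.3022  0.0228] yawz -3.73 F [1.86 0.23 0.44] open 0.277 R0 [ 0. -0. -1.]
offset tool xyz [-0.0772  0.0001 -0.0006] spin -0.0005
```

```bash
python3 -m crank '[{"offset":[-0.01,0,0],"spin":0},{"offset":[-0.02,0,0],"spin":0},{"offset":[-0.03,0,0],"spin":-0.05},{"offset":[-0.03,0,0],"spin":-0.05},{"offset":[-0.02,0,0],"spin":0},{"offset":[-0.01,0,0],"spin":0},{"offset":[0,0,0],"spin":0},{"offset":[0,0,0],"spin":0}]' 
python3 -c "
from st import *
S(0.6653,-0.052,0.0568,2.1)
p=bot.capture('scene');cv2.imwrite('pics/s2.png',p['pixels'])
q=bot.capture('top');cv2.imwrite('pics/t2.png',q['pixels'])
np.savez('s2.npz',sp=p['pixels'],sd=p['depth'],sK=p['K'],sT=p['world_to_cam'],tp=q['pixels'],td=q['depth'],tK=q['K'],tT=q['world_to_cam'])
"
```

```text
time_s: 5.2
position: [0.456, -0.3017, 0.3062]
tcp_rot: [[-0.001, -0.035, 0.999], [0.001, 0.999, 0.035], [-1.0, 0.001, -0.001]]
force: [0.2, 0.2, -2.3]
opening: 0.273
t 5.2 grasp [ 0.4558 -0.3015  0.1422] yawz 2.01 F [ 0.19  0.22 -2.29] open 0.273 R0 [-0.001  0.001 -1.   ]
offset tool xyz [0.0854 0.2419 0.2182] spin -0.0016
```

View pics/s2.png

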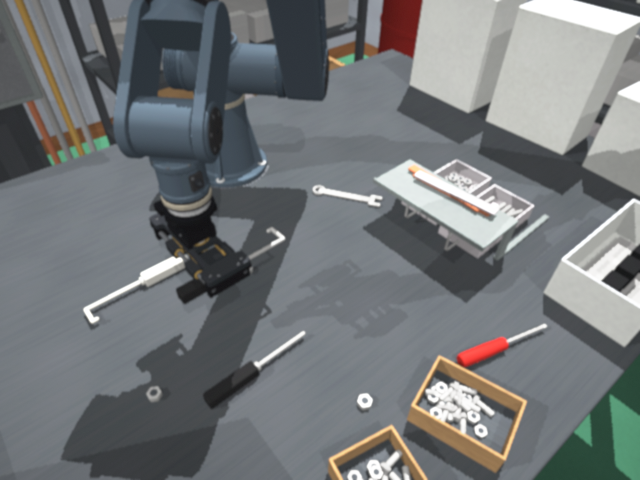

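View pics/t2.png

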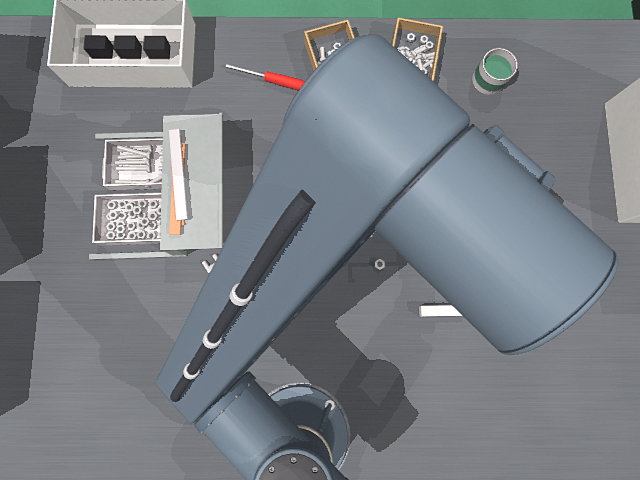

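The rod is held and level, with its hook at about (280, 237) in the scene view; the arm hides it in the top view. I'll check it against a projected model.

```bash
cat >> st.py <<'E'
def hookmodel(dz=0.0108,dx=0.0,yawoff=0.0,sag=0.0):
    s=bot.read_state(); R=np.array(s["tcp_rot"]); g=np.array(s["position"])+0.164*R[:,0]
    a=R[:,1]; a=a/np.linalg.norm(a); lat=-R[:,2]; up=-R[:,0]
    c,n=np.cos(np.radians(yawoff)),np.sin(np.radians(yawoff)); a2=c*a+n*lat; l2=c*lat-n*a
    L=[(50,0),(170,0),(170,36),(162,36)]
    return [g-dz*up+(x/1000+dx)*(a2-np.radians(sag)*up)+y/1000*l2 for x,y in L]
def proj(K,T,P):
    c=T@np.append(P,1); return np.array([K[0,0]*c[0]/-c[2]+K[0,2],K[1,1]*-c[1]/-c[2]+K[1,2]])
def overlay(p,fn,box,scale,M):
    im=p["pixels"].copy(); x0,y0,x1,y1=box
    im=cv2.resize(im[y0:y1,x0:x1],None,fx=scale,fy=scale,interpolation=cv2.INTER_CUBIC)
    q=[((proj(p["K"],p["world_to_cam"],m)-[x0,y0]+.5)*scale).astype(int) for m in M]
    cv2.polylines(im,[np.array(q)],False,(0,0,255),1); cv2.imwrite(fn,im)
E
python3 - <<'E'
from st import *
D=np.load("s2.npz"); p=dict(pixels=D["sp"],K=D["sK"],world_to_cam=D["sT"],depth=D["sd"])
M=hookmodel(); print(np.round(M,3).tolist())
overlay(p,"pics/ov2.png",(180,210,310,310),6,M)
w=pts(p)
for v,u in ((233,283),(234,279),(240,275),(246,268),(252,262),(258,254)): print(u,v,np.round(w[v,u],3))
E
```

```text
[[0.454, -0.251, 0.131], [0.45, -0.131, 0.131], [0.414, -0.133, 0.131], [0.414, -0.141, 0.131]]
283 233 [ 0.32  -0.046 -0.001]
279 234 [ 0.44  -0.135  0.135]
275 240 [ 0.448 -0.151  0.135]
268 246 [ 0.455 -0.171  0.137]
262 252 [ 0.457 -0.187  0.132]
254 258 [ 0.348 -0.145  0.001]
```

View pics/ov2.png

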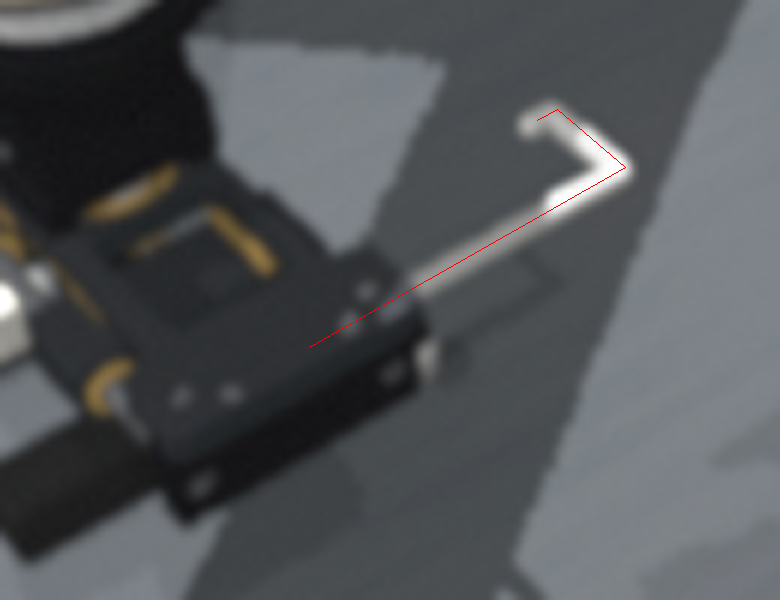

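```bash
python3 -m crank '[{"offset":[0,0.012,0.011],"spin":0},{"offset":[0,0.024,0.022],"spin":0},{"offset":[0,0.024,0.022],"spin":0},{"offset":[0,0.024,0.022],"spin":0},{"offset":[0,0.024,0.022],"spin":0},{"offset":[0,0.024,0.022],"spin":0},{"offset":[0,0.024,0.022],"spin":0},{"offset":[0,0.024,0.022],"spin":0},{"offset":[0,0.024,0.022],"spin":0},{"offset":[0,0.024,0.022],"spin":0},{"offset":[0,0.014,0.009],"spin":0},{"offset":[0,0,0],"spin":0}]' && python3 -m crank '[{"offset":[0.015,0,0],"spin":0},{"offset":[0.02,0,0],"spin":0},{"offset":[0.02,0,0],"spin":0},{"offset":[0.02,0,0],"spin":0},{"offset":[0.01,0,0],"spin":0},{"offset":[0,0,0],"spin":0},{"offset":[0,0,0],"spin":0}]'
cat > look.py <<'E'
from st import *
import sys
n=sys.argv[1]
p=bot.capture('scene'); M=hookmodel(); print("hook end",np.round((M[1]+M[2])/2,4))
cv2.imwrite(f'pics/{n}_s.png',p['pixels'])
overlay(p,f"pics/{n}_o.png",(330,160,530,310),4,M)
q=bot.capture('top'); cv2.imwrite(f'pics/{n}_t.png',q['pixels'])
overlay(q,f"pics/{n}_to.png",(80,90,280,240),4,M)
E
python3 -c "
from st import *
S(0.6617,0.0479,0.0568,2.1)"; python3 look.py s3
```

```text
time_s: 6.5
position: [0.6661, -0.0505, 0.3052]
tcp_rot: [[-0.002, -0.038, 0.999], [0.001, 0.999, 0.038], [-1.0, 0.001, -0.002]]
force: [-0.2, -0.5, -1.9]
opening: 0.274
time_s: 7.2
position: [0.6656, -0.0534, 0.2217]
tcp_rot: [[-0.0, -0.034, 0.999], [-0.0, 0.999, 0.034], [-1.0, -0.0, -0.0]]
force: [1.1, -0.5, -1.6]
opening: 0.274
t 7.2 grasp [ 0.6656 -0.0534  0.0577] yawz 1.94 F [ 1.11 -0.53 -1.64] open 0.274 R0 [-0. -0. -1.]
offset tool xyz [ 0.0009  0.1014 -0.0004] spin -0.0027
hook end [0.6424 0.116  0.0475]
```

View pics/s3_s.png

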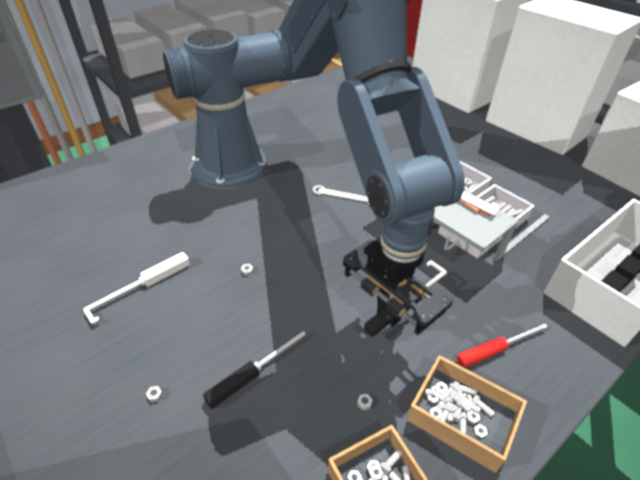

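View pics/s3_o.png

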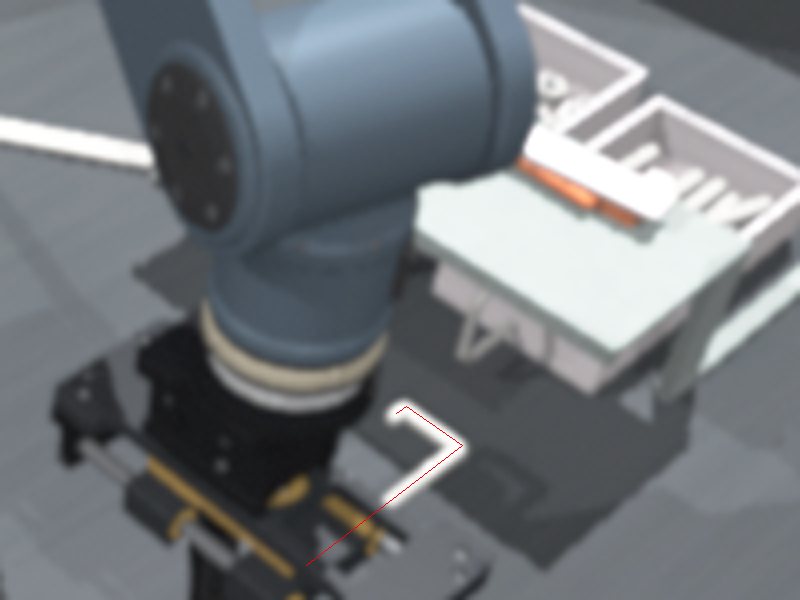

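View pics/s3_t.png

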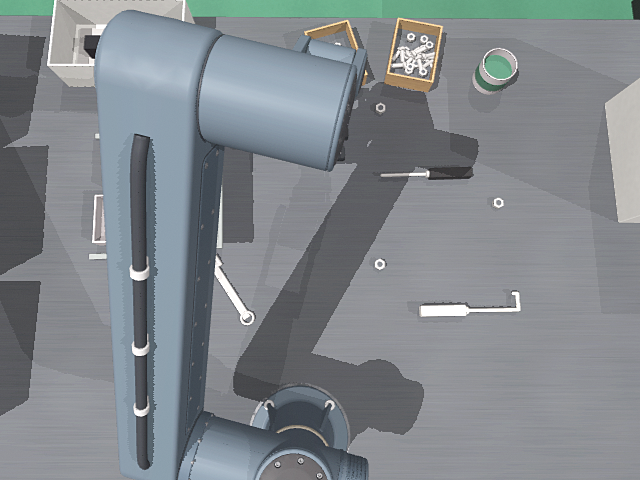

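The overlay agrees with the hook to about 1 px. The hook is at (440, 270) in the scene view and the bolt loop's bar at (448, 245), and the way in is free. I'll insert under the ledge beside the bar.

```bash
python3 -m crank '[{"offset":[0,0.01,0],"spin":0},{"offset":[0,0.02,0],"spin":0},{"offset":[0,0.02,0],"spin":0},{"offset":[0,0.02,0],"spin":0},{"offset":[0,0.02,0],"spin":0},{"offset":[0,0.011,0],"spin":-0.002},{"offset":[0,0,0],"spin":0},{"offset":[0,0,0],"spin":0}]'
python3 -c "
from st import *
S(0.6297,0.0467,0.0568,2.1)"; python3 look.py s4
```

```text
time_s: 8.1
position: [0.6622, 0.0491, 0.2218]
tcp_rot: [[0.0, -0.039, 0.999], [-0.0, 0.999, 0.039], [-1.0, -0.0, 0.0]]
force: [0.1, -1.2, -1.4]
opening: 0.274
t 8.1 grasp [0.6622 0.049  0.0578] yawz 2.21 F [ 0.06 -1.23 -1.37] open 0.274 R0 [ 0. -0. -1.]
offset tool xyz [ 0.001  -0.0011 -0.0326] spin 0.0019
hook end [0.638  0.2175 0.0469]
```

View pics/s4_o.png

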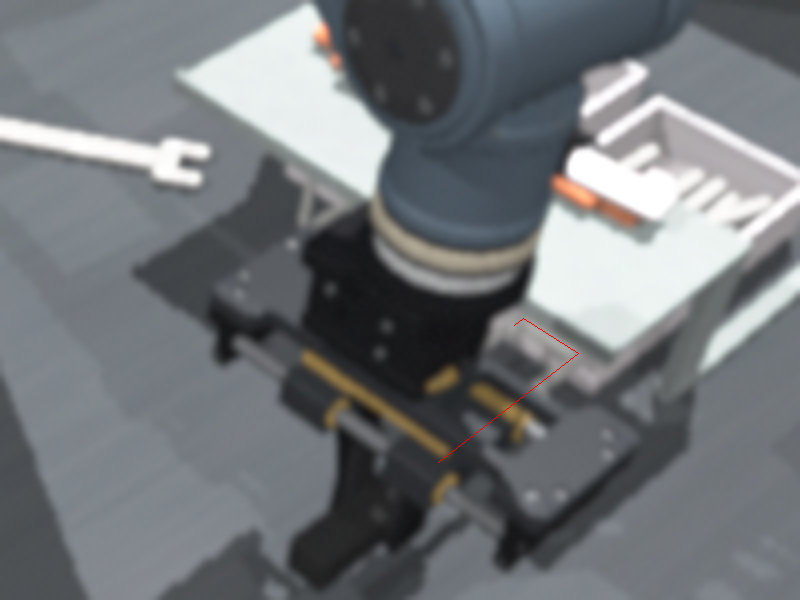

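```bash
python3 -m crank '[{"offset":[0,0,-0.008],"spin":0},{"offset":[0,0,-0.01],"spin":0},{"offset":[0,0,-0.008],"spin":0.002},{"offset":[0,0,-0.006],"spin":0},{"offset":[0,0,0],"spin":0},{"offset":[0,0,0],"spin":0}]'
python3 -c "
from st import *
S(0.6297,0.0467,0.0568,2.1)"; python3 look.py s5
```

```text
time_s: 8.8
position: [0.6303, 0.0471, 0.2219]
tcp_rot: [[0.001, -0.035, 0.999], [-0.0, 0.999, 0.035], [-1.0, -0.0, 0.001]]
force: [0.2, -0.1, -1.6]
opening: 0.275
t 8.8 grasp [0.6305 0.0471 0.0579] yawz 2.0 F [ 0.23 -0.13 -1.56] open 0.275 R0 [ 0.001 -0.    -1.   ]
offset tool xyz [ 0.0011 -0.0004 -0.0008] spin -0.0018
hook end [0.6069 0.2164 0.0471]
```

View pics/s5_o.png

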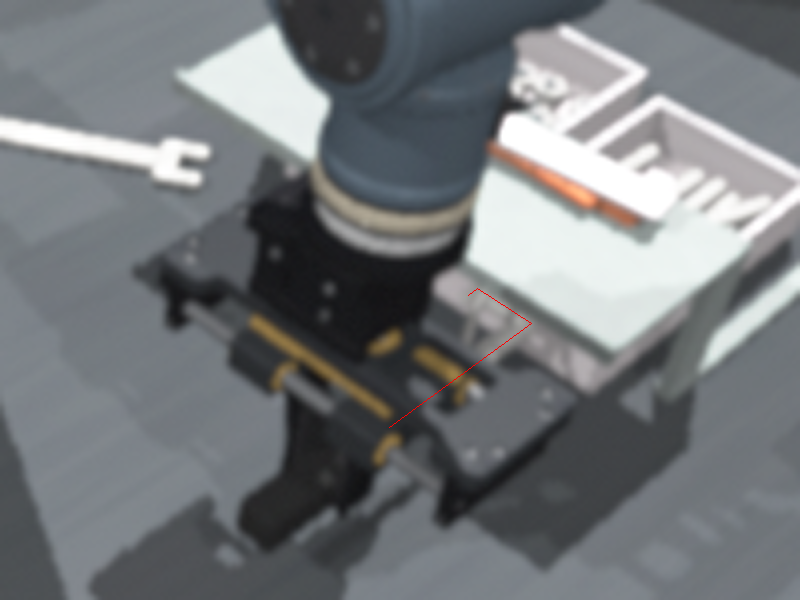

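```bash
python3 -m crank '[{"offset":[0,-0.008,0],"spin":0},{"offset":[0,-0.007,0],"spin":0},{"offset":[0,-0.005,0],"spin":0},{"offset":[0,-0.005,0],"spin":0},{"offset":[0,-0.005,0],"spin":0},{"offset":[0,-0.005,0],"spin":0},{"offset":[0,-0.005,0],"spin":0},{"offset":[0,0,0],"spin":0}]'
python3 -c "
from st import *
S(0.6297,0.0467,0.0568,2.1)"; python3 look.py s6
```

```text
time_s: 9.7
position: [0.6318, 0.0063, 0.2218]
tcp_rot: [[0.0, -0.035, 0.999], [-0.001, 0.999, 0.035], [-1.0, -0.001, 0.0]]
force: [0.4, -0.1, -2.0]
opening: 0.272
t 9.7 grasp [0.6318 0.0062 0.0578] yawz 2.0 F [ 0.35 -0.15 -1.98] open 0.272 R0 [ 0.    -0.001 -1.   ]
offset tool xyz [ 0.001   0.0406 -0.0007] spin -0.0018
hook end [0.6078 0.1756 0.0468]
```

View pics/s6_o.png

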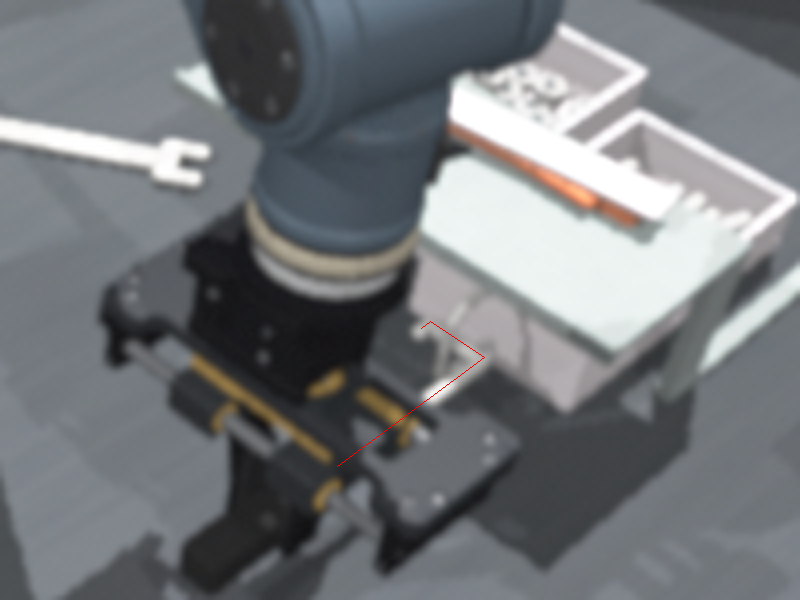

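The tray is moving: its front wall now shows ahead of the ledge and the bar is inside the hook at (435, 250). I'll keep pulling.

```bash
python3 -m crank '[{"offset":[0,-0.005,0],"spin":0},{"offset":[0,-0.008,0],"spin":0},{"offset":[0,-0.008,0],"spin":0},{"offset":[0,-0.008,0],"spin":0},{"offset":[0,-0.008,0],"spin":0},{"offset":[0,-0.008,0],"spin":0},{"offset":[0,-0.008,0],"spin":0},{"offset":[0,-0.008,0],"spin":0},{"offset":[0,-0.008,0],"spin":0},{"offset":[0,-0.005,0],"spin":0},{"offset":[0,-0.003,0],"spin":0},{"offset":[0,0,0],"spin":0}]'
python3 -c "
from st import *
S(0.6297,0.0467,0.0568,2.1)"; python3 look.py s7
```

```text
time_s: 11.0
position: [0.6345, -0.0704, 0.2218]
tcp_rot: [[0.0, -0.035, 0.999], [-0.001, 0.999, 0.035], [-1.0, -0.001, 0.0]]
force: [0.7, 0.4, -1.3]
opening: 0.273
t 11.0 grasp [ 0.6346 -0.0706  0.0578] yawz 2.0 F [ 0.65  0.44 -1.31] open 0.273 R0 [ 0.    -0.001 -1.   ]
offset tool xyz [ 0.0009  0.1174 -0.0008] spin -0.0018
hook end [0.6107 0.0989 0.0469]
```

View pics/s7_o.png

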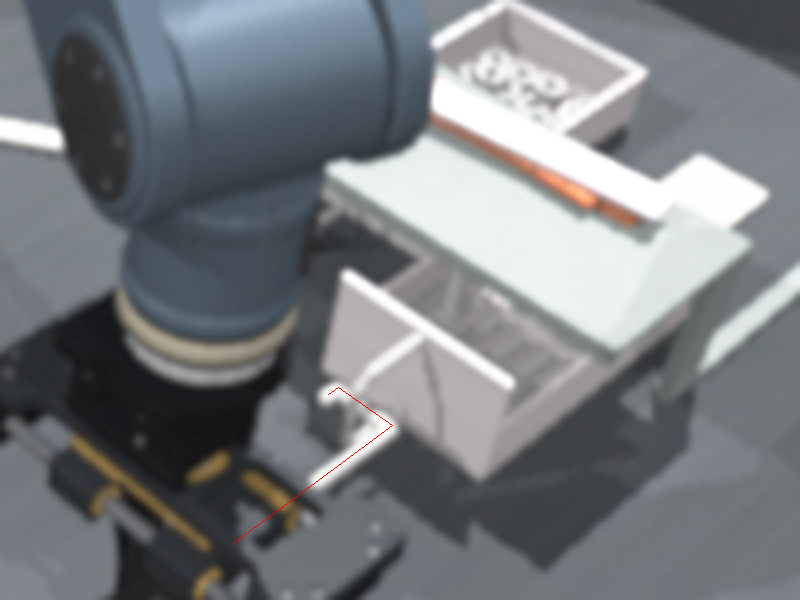

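View pics/s7_t.png

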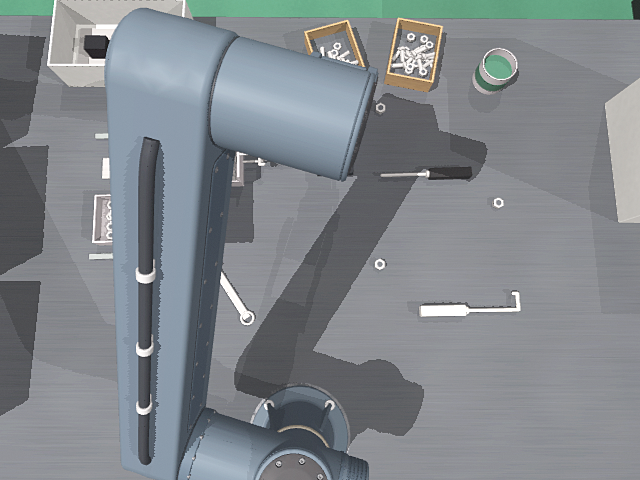

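Run:
```python
import cv2
im=cv2.imread("pics/s7_s.png"); cv2.imwrite("pics/s7_z.png",cv2.resize(im[155:255,420:553],(798,600),interpolation=cv2.INTER_CUBIC))
```

```text
(no output)
```

View pics/s7_z.png

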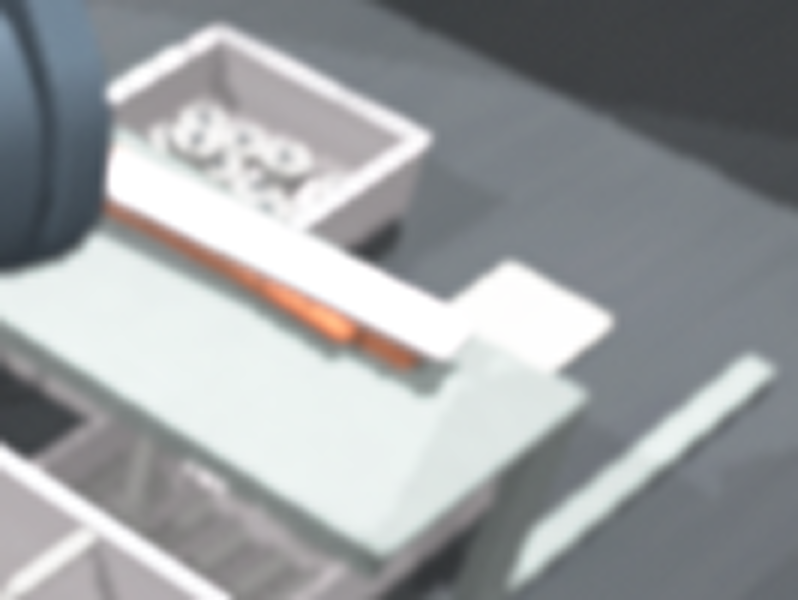

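The tray is out about 96 mm by the hook's travel, still with the bar in the hook at (418, 265). Now unhook: in, sideways, out.

```bash
python3 -m crank '[{"offset":[0,0.005,0],"spin":0},{"offset":[0,0.008,0],"spin":0},{"offset":[0,0.007,0],"spin":0},{"offset":[0,0,0],"spin":0},{"offset":[0,0,0.008],"spin":0},{"offset":[0,0,0.012],"spin":0},{"offset":[0,0,0.012],"spin":0},{"offset":[0,0,0.008],"spin":0},{"offset":[0,0,0],"spin":0},{"offset":[0,0,0],"spin":0}]'
python3 look.py s8; python3 -c "
from st import *
S()"
```

```text
time_s: 12.1
position: [0.6735, -0.0483, 0.2215]
tcp_rot: [[-0.001, -0.035, 0.999], [0.0, 0.999, 0.035], [-1.0, 0.0, -0.001]]
force: [0.7, 0.6, -2.2]
opening: 0.272
hook end [0.649  0.121  0.0468]
t 12.2 grasp [ 0.6728 -0.0483  0.0575] yawz 2.0 F [ 0.07 -0.76 -1.17] open 0.271 R0 [-0.001  0.    -1.   ]
```

View pics/s8_o.png

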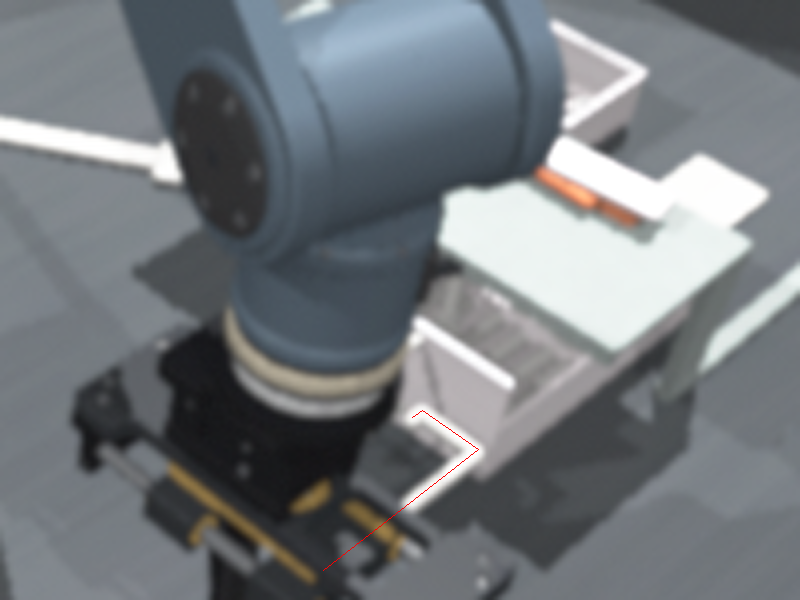

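```bash
python3 -m crank '[{"offset":[0,-0.01,0],"spin":0},{"offset":[0,-0.02,0],"spin":0},{"offset":[0,-0.025,0],"spin":0},{"offset":[0,-0.025,0],"spin":0},{"offset":[0,-0.025,0],"spin":0},{"offset":[0,-0.015,0],"spin":0},{"offset":[0,0,0],"spin":0}]' && python3 -m crank '[{"offset":[-0.02,0,0],"spin":0},{"offset":[-0.03,0,0],"spin":0},{"offset":[-0.03,0,0],"spin":0},{"offset":[-0.01,0,0],"spin":0},{"offset":[0,0,0],"spin":0}]'
python3 look.py s9; python3 -c "
from st import *
S(0.4566,-0.302,0.14,-3.7)"
```

```text
time_s: 12.9
position: [0.6777, -0.1719, 0.2219]
tcp_rot: [[0.001, -0.031, 1.0], [-0.001, 1.0, 0.031], [-1.0, -0.001, 0.001]]
force: [0.0, -0.1, -1.9]
opening: 0.272
time_s: 13.4
position: [0.6783, -0.1677, 0.3137]
tcp_rot: [[0.004, -0.036, 0.999], [-0.001, 0.999, 0.036], [-1.0, -0.001, 0.004]]
force: [-0.3, 0.2, -1.8]
opening: 0.273
hook end [0.6537 0.0017 0.137 ]
t 13.5 grasp [ 0.6769 -0.1674  0.1466] yawz 2.03 F [-0.8   0.53 -2.31] open 0.273 R0 [-0.002  0.001 -1.   ]
offset tool xyz [ 0.0069 -0.1267 -0.2249] spin 0.1001
```

View pics/s9_s.png

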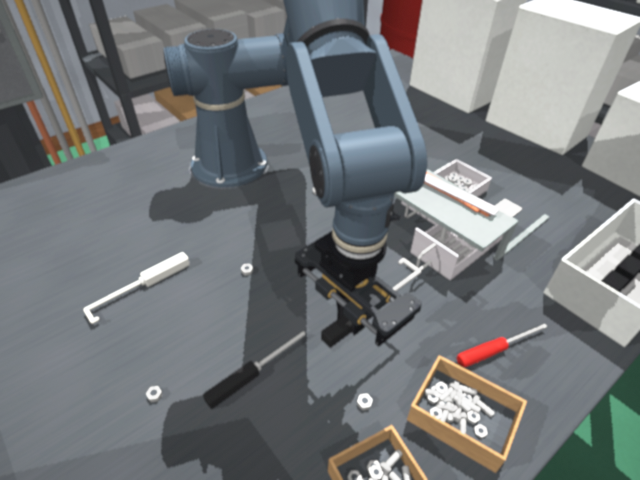

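The rod is clear of the loop, and the tray stays drawn out at (445, 250). I'll carry the rod back to its original open spot.

```bash
python3 -m crank '[{"offset":[0,-0.006,-0.011],"spin":0},{"offset":[0,-0.013,-0.023],"spin":0},{"offset":[0,-0.013,-0.023],"spin":0},{"offset":[0,-0.013,-0.023],"spin":0},{"offset":[0,-0.013,-0.023],"spin":0},{"offset":[0,-0.013,-0.023],"spin":0},{"offset":[0,-0.013,-0.023],"spin":0},{"offset":[0,-0.013,-0.023],"spin":0},{"offset":[0,-0.013,-0.023],"spin":0},{"offset":[0,-0.013,-0.023],"spin":0},{"offset":[0,-0.004,-0.007],"spin":0.05},{"offset":[0,0,0],"spin":0.05}]' && python3 -m crank '[{"offset":[0.03,0,0],"spin":0},{"offset":[0.03,0,0],"spin":0},{"offset":[0.02,0,0],"spin":0},{"offset":[0.01,0,0],"spin":0},{"offset":[0,0,0],"spin":0},{"offset":[0,0,0],"spin":0}]'
python3 -c "
from st import *
S(0.4566,-0.302,0.0228,-3.7)
p=bot.capture('scene');overlay(p,'pics/s10.png',(130,200,330,350),4,hookmodel())"
```

```text
time_s: 14.7
position: [0.455, -0.3037, 0.3104]
tcp_rot: [[-0.003, 0.07, 0.998], [0.003, 0.998, -0.07], [-1.0, 0.002, -0.004]]
force: [-0.0, -0.3, -2.1]
opening: 0.272
time_s: 15.3
position: [0.4573, -0.3032, 0.2218]
tcp_rot: [[-0.0, 0.065, 0.998], [0.0, 0.998, -0.065], [-1.0, 0.0, -0.0]]
force: [-0.1, 0.1, -1.9]
opening: 0.27
t 15.3 grasp [ 0.4573 -0.3032  0.0578] yawz -3.73 F [-0.08  0.14 -1.9 ] open 0.27 R0 [-0.  0. -1.]
offset tool xyz [ 0.035   0.0011 -0.0008] spin -0.0006
```

View pics/s10.png

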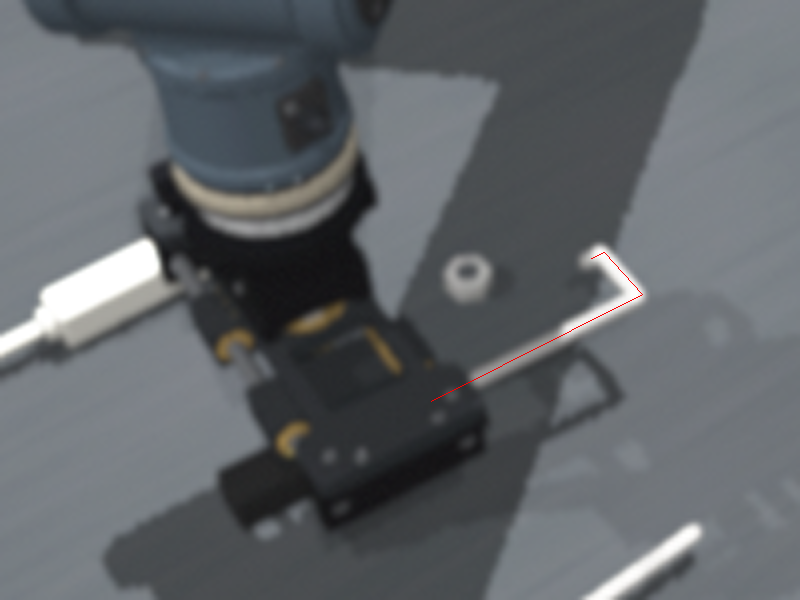

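```bash
python3 -m crank '[{"offset":[0.015,0,0],"spin":0},{"offset":[0.01,0,0],"spin":0},{"offset":[0.006,0,0],"spin":0},{"offset":[0.002,0,0],"spin":0},{"offset":[0.001,0,0],"spin":0},{"offset":[0,0,0],"spin":0},{"offset":[0,0,0],"spin":0}]'
python3 -c "
from st import *
S(0.4566,-0.302,0.0228,-3.7)
p=bot.capture('scene');overlay(p,'pics/s11.png',(130,200,330,350),4,hookmodel())
w=pts(p); M=hookmodel()
"
```

```text
time_s: 16.05
position: [0.4575, -0.3031, 0.1881]
tcp_rot: [[0.0, 0.065, 0.998], [-0.0, 0.998, -0.065], [-1.0, -0.0, 0.0]]
force: [-0.3, 0.3, -1.5]
opening: 0.279
t 16.05 grasp [ 0.4576 -0.3032  0.0241] yawz -3.72 F [-0.26  0.34 -1.49] open 0.279 R0 [ 0. -0. -1.]
offset tool xyz [ 0.0013  0.0011 -0.0011] spin -0.0004
```

View pics/s11.png

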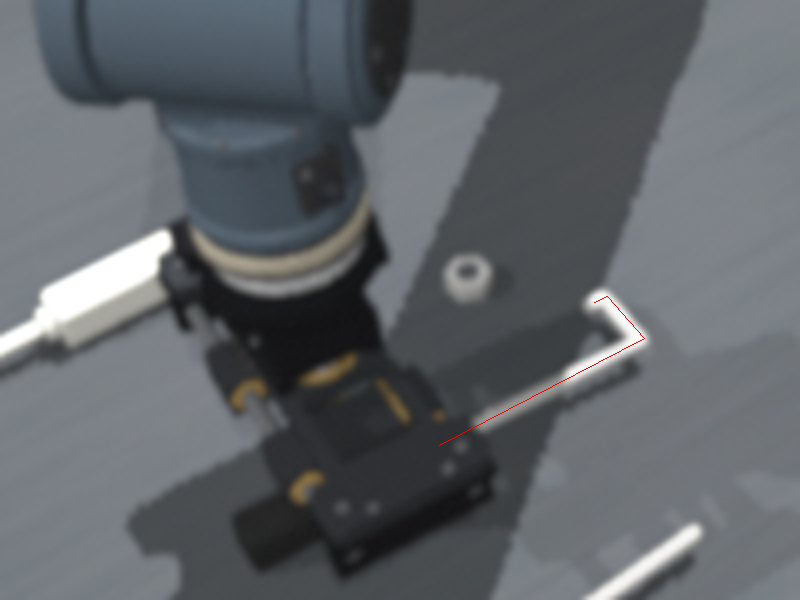

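```bash
python3 -m crank '[{"offset":[0.001,0,0],"spin":0},{"offset":[0,0,0],"spin":0},{"offset":[0,0,0],"spin":0}]' && python3 -m crank '[{"offset":[0,0,0],"spin":0},{"offset":[0,0,0],"spin":0},{"offset":[0,0,0],"spin":0},{"offset":[0,0,0],"spin":0},{"offset":[0,0,0],"spin":0}]' 0.06 && python3 -m crank '[{"offset":[-0.01,0,0],"spin":0},{"offset":[-0.03,0,0],"spin":0},{"offset":[-0.04,0,0],"spin":0},{"offset":[-0.04,0,0],"spin":0},{"offset":[-0.04,0,0],"spin":0},{"offset":[0,-0.04,-0.02],"spin":0},{"offset":[0,-0.04,-0.03],"spin":0},{"offset":[0,-0.04,-0.03],"spin":0},{"offset":[0,-0.04,-0.03],"spin":0},{"offset":[0,-0.04,-0.03],"spin":0},{"offset":[0,-0.04,-0.03],"spin":0},{"offset":[0,-0.04,-0.03],"spin":0}]' && python3 -m crank '[{"offset":[0,0,0],"spin":0},{"offset":[0,0,0],"spin":0}]'
python3 - <<'E'
from st import *
S()
p=bot.capture("scene");q=bot.capture("top")
cv2.imwrite("pics/f_s.png",p["pixels"]);cv2.imwrite("pics/f_t.png",q["pixels"])
for n,pp in (("s",p),("t",q)):
  for l in ("pull_hook","bolt_tray","nut_tray"):
    for r in bot.regions_of(l,pp):
      w=pts(pp)[r["region"]]; print(n,l,round(r["p"],2),np.round(r["extent"]),np.round(np.nanmedian(w,0),3),"max",np.round(np.nanpercentile(w,98,axis=0),3),"min",np.round(np.nanpercentile(w,2,axis=0),3))
E
```

```text
time_s: 16.4
position: [0.4575, -0.3031, 0.1869]
tcp_rot: [[0.0, 0.065, 0.998], [-0.0, 0.998, -0.065], [-1.0, -0.0, 0.0]]
force: [-0.1, -0.1, -0.7]
opening: 0.27
time_s: 16.9
position: [0.4574, -0.3031, 0.1868]
tcp_rot: [[0.0, 0.065, 0.998], [-0.0, 0.998, -0.065], [-1.0, -0.0, 0.0]]
force: [-0.8, -0.3, 0.0]
opening: 0.633
time_s: 18.1
position: [0.238, -0.5705, 0.3476]
tcp_rot: [[0.0, 0.065, 0.998], [-0.0, 0.998, -0.065], [-1.0, -0.0, 0.0]]
force: [0.5, -0.6, 0.2]
opening: 0.688
time_s: 18.3
position: [0.2384, -0.57, 0.347]
tcp_rot: [[0.0, 0.068, 0.998], [0.0, 0.998, -0.068], [-1.0, 0.0, 0.0]]
force: [-0.4, 0.5, -0.4]
opening: 0.692
t 18.3 grasp [ 0.2385 -0.5699  0.183 ] yawz -3.89 F [-0.44  0.52 -0.37] open 0.692 R0 [ 0.  0. -1.]
s pull_hook 0.92 [138. 288. 103.  69.] [ 0.273 -0.342  0.017] max [ 0.306 -0.268  0.027] min [ 0.244 -0.487  0.001]
s pull_hook 0.6 [237. 308. 102.  67.] [ 0.465 -0.289  0.018] max [ 0.472 -0.136  0.027] min [ 0.436 -0.354  0.   ]
s bolt_tray 0.88 [458. 251.  88.  52.] [0.616 0.142 0.031] max [0.663 0.274 0.079] min [0.555 0.102 0.008]
s nut_tray 0.57 [448. 191.  83.  63.] [0.467 0.436 0.025] max [0.524 0.466 0.046] min [0.416 0.2   0.005]
t pull_hook 0.82 [408. 228.  97.  17.] [ 0.457 -0.279  0.021] max [ 0.471 -0.134  0.027] min [ 0.435 -0.348 -0.002]
t pull_hook 0.72 [206. 162. 117.  55.] [0.605 0.177 0.024] max [0.657 0.353 0.08 ] min [0.545 0.1   0.006]
t bolt_tray 0.68 [207. 160. 121.  59.] [0.606 0.175 0.023] max [0.659 0.354 0.079] min [0.545 0.099 0.   ]
t bolt_tray 0.62 [128. 220.  70.  56.] [0.469 0.398 0.018] max [0.521 0.464 0.046] min [0.412 0.324 0.005]
t nut_tray 0.7 [206. 162. 119.  58.] [0.606 0.175 0.023] max [0.658 0.353 0.08 ] min [0.545 0.099 0.002]
```

View pics/f_s.png

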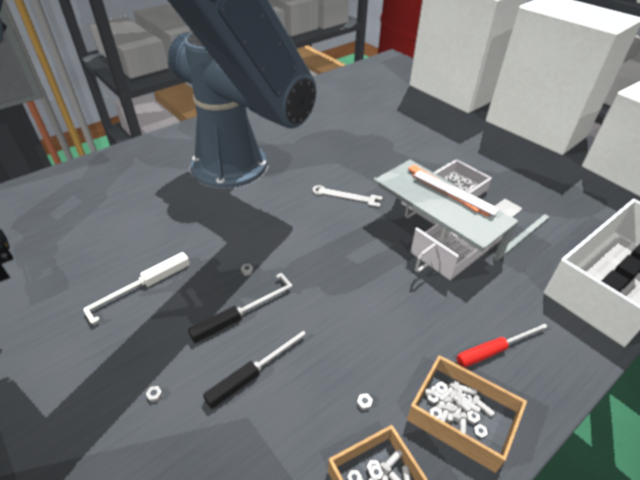

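View pics/f_t.png

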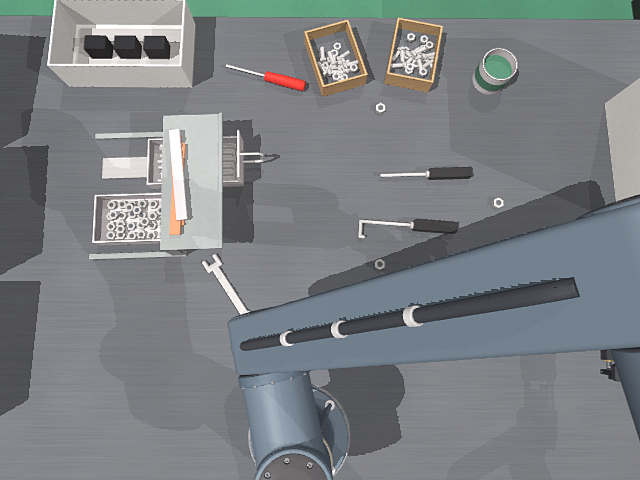

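The bolt tray's rear edge went from column 104 to 148, and its loop now stands at about (265, 157). The nut tray's rear edge is still at column 94. The hooked rod lies flat at columns 360–458, row 226. I'll make a last numeric check and hand in.

Run:
```python
from h import *
D=np.load("s0.npz"); K,T=D["tK"],D["tT"]
q=bot.capture("top"); 
a=ray(K,T,(104,160),z=0.05);b=ray(K,T,(148,160),z=0.05); print("tray moved",a[1]-b[1])
d=np.abs(q["pixels"].astype(int)-D["tp"])[190:247,85:160].max(2); print("nut tray px changed",(d>60).sum(),d.size)
bot.hand_in()
```

```text
tray moved 0.09975291233793643
nut tray px changed 1 4275
the job is handed in; nothing more can be done
```

The bolt tray is drawn out by about 96–100 mm and I handed the job in. I took the hooked rod by its handle, reached in under the ledge beside the bolt tray's loop, hooked the bar and pulled with the hook only. Then I unhooked, laid the rod flat in its old open spot, opened the gripper and moved the arm well clear.

**Last checks:**
- **Bolt tray:** the hook's travel gave about 96 mm, and the rear edge in the top view gave about 100 mm.
- **Nut tray:** the before and after pictures match, with 1 of 4275 pixels changed.
- **Rod:** it lies flat, its hook about 0.28 m from the loop.
- **Limits:** the wrist force stayed around 2 N in every reading I took, and the clock stood at about 18.5 s.

**What disagreed:** in the final top view, the networks also put the labels "pull_hook" and "nut_tray" on the bolt tray, and "bolt_tray" on the nut tray. The pictures and positions show these as misreadings.

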